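Proof-check a clamp screw with the slotted T key

ROBOT

A 6-joint arm with a two-finger parallel gripper is mounted at the origin on the work surface. World frame = base frame: x ahead of the robot, y to its left, z up, the work surface at z = 0. Lengths are in m, angles in degrees, forces in N, time in s.
With the tool pointing down it reaches from about 0.35 to 0.875 m from the base axis. Payload 4.2 kg.
Tool frame: the origin (TCP) lies at the very end of the fingers, on their centre line; the grasp point (between the pads) lies behind it (r.grip_point_offset is the z of the grasp point in the tool frame, in m); z points along the fingers, y is the direction in which the jaws open and shut (so a half turn about z gives the same grasp; the last joint's range is limited). The gripper opens to 87 mm and grips with 3 to 60 N. Pads are 19 mm wide; open, the fingers measure 117 mm over their backs; the gripper's body (75 mm by 190 mm) begins 51 mm behind the grasp point.
Start: joints at [78.472, 22.042, 0.453, 0, -68.411, -14.817], TCP at [0.277, 0.56, 0.223] pointing down, gripper open.
Joint ranges: [-179.83, 179.83], [-69.29, 118.12], [-61.27, 80.66], [-181.25, 117.63], [-171.15, -9.14], [-177.46, 177.46]. Speed limits (degrees/s): [159.86, 159.86, 180, 180, 180, 180].

INTERFACE

Orientations are given as a 3x3 rotation matrix whose columns are the frame's x, y, z axes.
In Python, from station import r, capture, workorder gives the robot as it stands. The module is installed in compiled form; this text tells all that it offers.
- The arm moves only by the shell command python3 -m crank 'ROWS'. ROWS is JSON, a list of rows, each an object with "delta_rot": the turn, a rotation vector about the tool's x, y, z in rad, a list of three; "linear": the shift along the tool's x, y, z in m, a list of three; "gripper": the opening in per cent of the stroke, from 0 (shut) to 100 (fully open). A call has 1 to 10 rows; each row shifts and turns the commanded pose from where the row before left it, along the tool's axes as they then stand; what a row does not reach is not made up. A row lasts 1/8 s, in which the tool goes at most 62.5 mm and 10.7 degrees, less where a joint would pass 70% of its speed; a pose out of reach is approached as far as the arm can. A call is refused whole if a number of a shift passes 0.0625 or a number of a turn 0.188, either way. A call with a gripper value outside its range is refused whole. The fingers move at their own pace and stop on an object; the grip force is fixed at half the most. Time passes only in rows, so rows that do not move let the fingers close. It gives the time, the measured TCP pose, the force and the opening at its end, in the units of the state.
- r.sense(): the state, without advancing time (a new reading comes with each control period).
- capture(name): name is "scene" or "top" or "wrist"; returns a dict with "img" (420x560x3 uint8, blue, green, red), "fx", "fy", "cx", "cy" (pixels), "world_from_camera" (4x4, takes a point from camera to world coordinates). Camera axes: x right, y down, z forward; pixel columns grow to the right and rows downward; lengths in m; the calibration is good to about 2 mm. A picture is of the moment at which its call begins. There is no depth.
- workorder.finish_job(): hands the job in, once; it reports no verdict.
The state is a dict: "time_s": time; "joints": joint angles; "joint_velocities": joint speeds; "effort": joint torques, N m; "tcp_pos": TCP position; "ee_rot": TCP orientation; "wrist_force": force on the tool from outside, world axes, zero at the start; "moment": the same for the moment, N m; "gripper_width": opening from 0.0 (shut) to 1.0 (fully open).
Only numpy, scipy, OpenCV 4.12 (cv2) and the standard library are available. Lean on these libraries where they do the work, as an engineer would, in place of code of your own. Each camera call takes 0.05 s, during which the arm holds its last target.

TASK

Take the slotted T key out of the white tray, fit it fully down over the wing head of the jig's clamp screw and load the screw clockwise (seen from above) to about 0.5 newton metre, and hold that torque for two seconds to prove that the screw holds; never pass 0.7, since the screw itself must not be turned and gives way soon after. Then ease off, lift the key away and stand it upright on the floor of the tray again. Work gently, with never more than 40 newtons on the jig, and leave the other key and the little stack of blanks in the tray where they stand.

Things in the scene. Friction and masses are not known exactly. Their poses are not given: they have to be found in the camera images.
- clamp_jig: Fixed steel clamping jig, base plate 170 (x) x 150 (y) x 20 mm, with a nested fibre disc under an aluminium strap (62 x 140 x 14 mm, top at 59 mm) that runs along y over two posts; the clamp screw stands upright in the middle of the strap. Origin: centre of the underside.
- wing_top (a point): Centre of the top edge of the clamp screw's wing head, 84 mm above the table, on the upright axis of the screw. The wing is an upright blade 56 mm long (this frame's x), 8 mm thick (y; 4 mm in its top 3 mm, as a lead-in), 21 mm high, above a 36 mm round collar. Same each half turn. It is pinned to the screw with play: see wing_head.
- wing_head (a joint): Elastic wind-up of the loaded wing, rad, 40 N m per rad (0.0125 at 0.5 N m), positive clockwise from above, springs back. Near 0 at first: the wing turns freely clockwise (under 0.05 N m) by 0.03 to 0.25 rad, differing each time and not visible, before it loads the screw; this play needs no putting back. At about 0.8 N m the screw itself gives way.
- screw_mark (a point): Tip of the small steel pointer on the collar of the clamp screw, 28 mm from the screw's axis, 63 mm above the table. It turns only if the screw itself turns, and must stay where it is (within 2 mm).
- key: The slotted T key (loose, 220 g, 76 mm high, steel with black cross bar). Origin: centre of its underside, same point as key_foot.
- key_grip (a point): Centre of the black cross bar of the slotted T key, 68 mm above its underside. The bar is 90 mm long along this frame's x axis, 16 mm wide (y) and 16 mm high. A 16 mm round shank joins it to the slotted socket. The same each half turn about z.
- key_foot (a point): Centre of the underside of the slotted T key. Socket: steel block 60 (x) x 28 (y) x 26 mm high; slot in its underside 12 mm wide, 18 mm deep, open at both ends, along x parallel to the cross bar. Fully seated, the slot's roof rests on the wing's top edge, this point 18 mm below wing_top; the key then has a play of some 0.08 rad either way on the wing.
- tray_floor (a point): Centre of the inner floor of the fixed white tray, 5 mm above the table. Tray 180 (x) x 240 (y) x 30 mm high outside, walls 5 mm.
- socket_key: Another, smaller T key that is not wanted: round 30 mm socket, cross bar only 56 x 14 x 14 mm, 65 mm high, standing in the tray about 120 mm from the slotted one. Origin: centre of its underside. Leave it alone.
- blanks: Small stack of fibre blanks, 52 mm across, 15 mm high, lying in the tray. Origin: centre of its underside. Leave it alone.

How it is judged:
By the outcome, as a careful person would: the job done as asked, in the order asked, and still so for the second after the job is handed in, with the robot touching nothing.
It also fails if it takes over 72 s, if anything falls off the work surface, if the arm or the gripper's body presses on something with over 40 N, if the wrist force passes 120 N, or if a joint passes its speed limit or range.

## Working session

There is one attempt and no reset: what is moved stays moved. The work goes in short steps, Python scripts to look and compute and a shell command to move; the robot and the scene stay as the last step left them, time stands still between calls to the robot, and variables do not carry over. Pictures are saved under pics/ and viewed, and the job is handed in when it is done.

```bash
mkdir -p pics
cat > h.py <<'E'
import numpy as np, cv2
from station import r, capture, workorder
def snap(name,fn):
    c=capture(name); cv2.imwrite('pics/'+fn+'.png',c['img'])
    np.savez('pics/'+fn+'.npz',**{k:np.array(v) for k,v in c.items()}); return c
def load(fn): return dict(np.load('pics/'+fn+'.npz'))
def px2w(c,u,v,z):
    T=np.array(c['world_from_camera']); d=T[:3,:3]@np.array([(u-c['cx'])/c['fx'],(v-c['cy'])/c['fy'],1.]); o=T[:3,3]
    return o+d*(z-o[2])/d[2]
def w2px(c,p):
    T=np.linalg.inv(np.array(c['world_from_camera'])); q=T[:3,:3]@np.array(p)+T[:3,3]
    return c['fx']*q[0]/q[2]+c['cx'],c['fy']*q[1]/q[2]+c['cy']
def crop(fn,out,x0,y0,x1,y1,s):
    im=cv2.imread('pics/'+fn+'.png')[y0:y1,x0:x1]; cv2.imwrite('pics/'+out+'.png',cv2.resize(im,None,fx=s,fy=s,interpolation=cv2.INTER_CUBIC))
E
python3 - <<'E'
from h import *
s=r.sense(); print({k:np.round(v,4).tolist() for k,v in s.items()}, r.grip_point_offset)
for n in('scene','top','wrist'):
    c=snap(n,n+'0'); print(n,c['fx'],np.round(c['world_from_camera'],3).tolist())
E
```

```text
{'time_s': 0.0, 'joints': [78.4732, 22.0902, 0.3794, -0.0288, -68.4112, -14.8152], 'joint_velocities': [0.1126, 0.0759, 0.0429, 0.0429, 0.0187, -0.0157], 'effort': [-0.0005, -39.0659, 18.7399, 4.2197, 0.011, -0.0002], 'tcp_pos': [0.2771, 0.5596, 0.2215], 'ee_rot': [[0.8961, -0.4439, -0.0009], [-0.4439, -0.8961, -0.002], [0.0001, 0.0022, -1.0]], 'wrist_force': [-0.3457, -0.6843, -0.4988], 'moment': [-0.0227, -0.0428, 0.0137], 'gripper_width': 0.9981} -0.0187
scene 526.4164617578886 [[0.331, 0.739, -0.587, 1.132], [0.944, -0.266, 0.197, -0.212], [-0.011, -0.619, -0.785, 0.833], [0.0, 0.0, 0.0, 1.0]]
top 532.4808441598574 [[0.011, -0.992, 0.129, 0.395], [-1.0, -0.009, 0.01, -0.023], [-0.009, -0.129, -0.992, 1.289], [0.0, 0.0, 0.0, 1.0]]
wrist 305.6501549224463 [[-0.444, -0.861, -0.249, 0.345], [-0.896, 0.427, 0.122, 0.526], [0.001, 0.277, -0.961, 0.384], [0.0, 0.0, 0.0, 1.0]]
```

View pics/scene0.png

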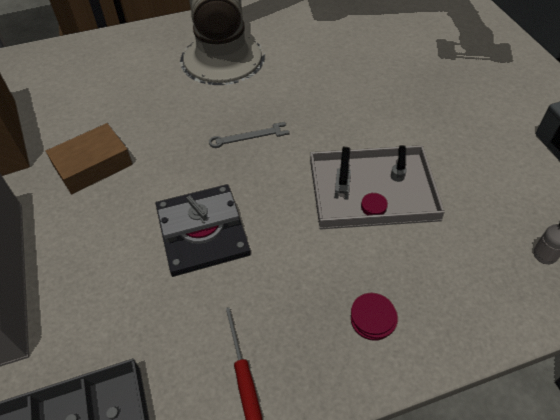

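View pics/top0.png

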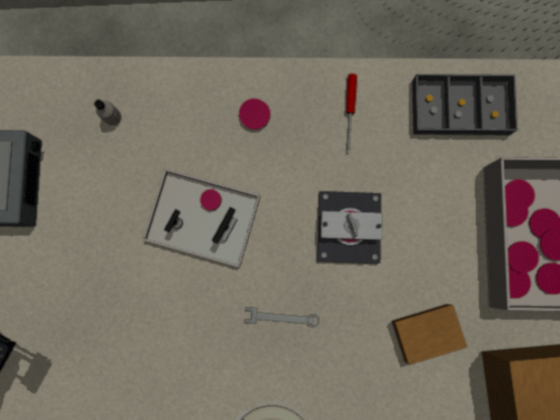

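View pics/wrist0.png

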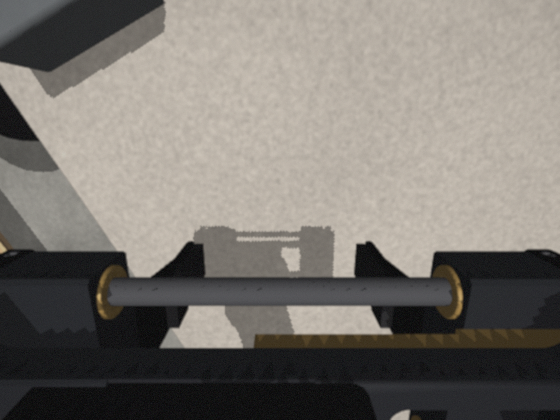

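The scene and top views show the tray (top ≈ (203,220)) with the big key at (224,226), the small key at (173,221) and the blanks at (211,200). The jig's wing is at about (351,226). I'll enlarge both.

Run:
```python
from h import *
crop('top0','c1',140,165,265,270,6)
crop('top0','c2',310,185,390,270,7)
crop('scene0','c3',310,135,445,230,5.9)
crop('scene0','c4',150,180,250,275,6)
```

```text
(no output)
```

View pics/c1.png

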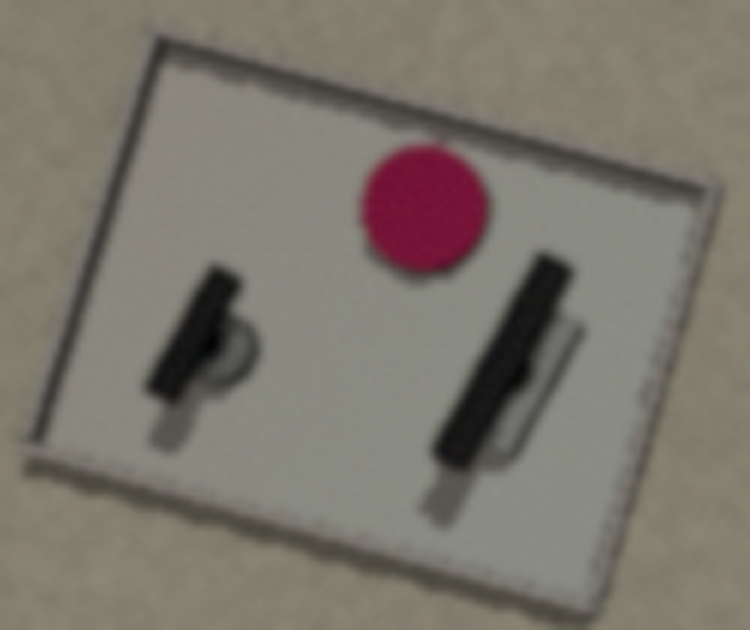

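View pics/c2.png

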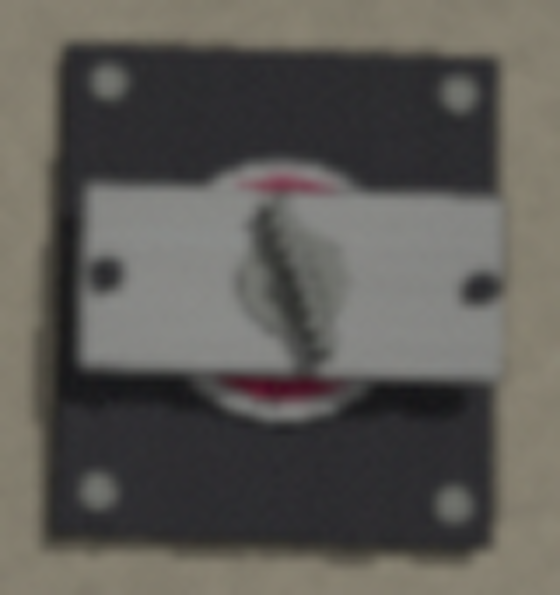

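View pics/c3.png

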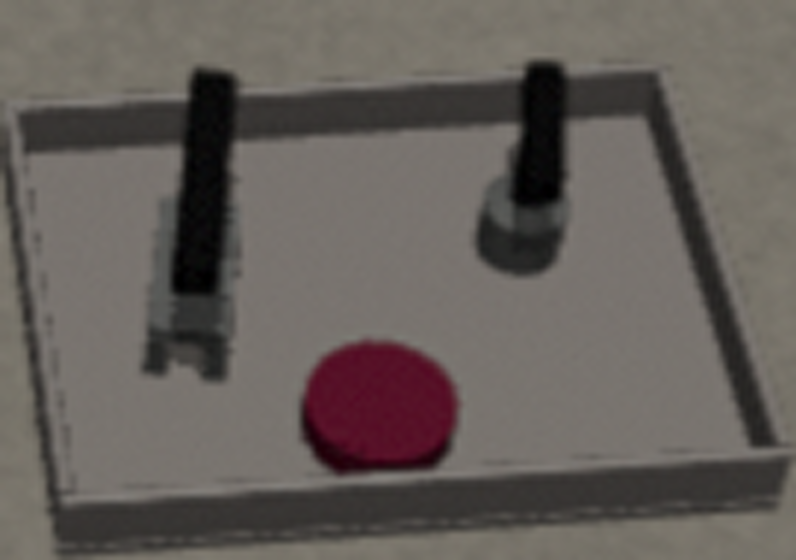

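View pics/c4.png

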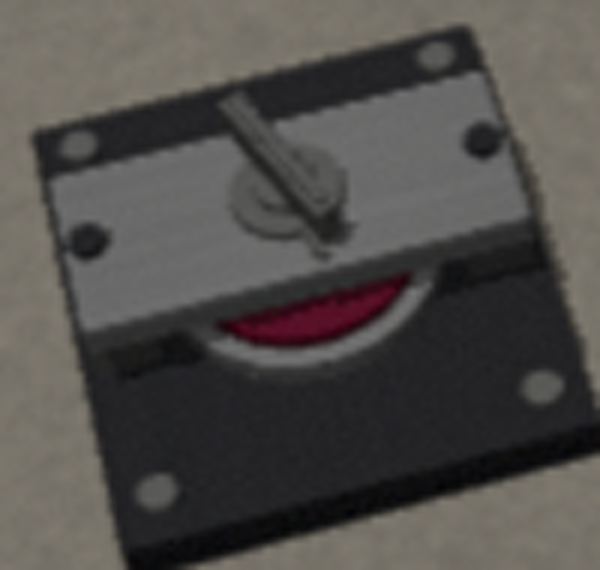

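Run:
```python
from h import *
t=load('top0'); s=load('scene0')
def c2p(x,y,x0,y0,sc): return (x+.5)/sc-.5+x0,(y+.5)/sc-.5+y0
def w(c,a,z): return px2w(c,*a,z)
def rep(n,a,b):
    d=b-a; print(n,np.round((a+b)/2,4),'len',np.round(np.linalg.norm(d[:2]),4),'ang',np.round(np.degrees(np.arctan2(d[1],d[0])),1))
rep('key top',w(t,c2p(555,262,140,165,6),.081),w(t,c2p(453,455,140,165,6),.081))
rep('key scene',w(s,c2p(214,72,310,135,5.9),.081),w(s,c2p(196,290,310,135,5.9),.079))
rep('wing top',w(t,c2p(267,205,310,185,7),.084),w(t,c2p(312,365,310,185,7),.084))
rep('wing scene',w(s,c2p(232,98,150,180,6),.084),w(s,c2p(328,208,150,180,6),.084))
rep('small',w(t,c2p(225,275,140,165,6),.070),w(t,c2p(163,390,140,165,6),.070))
print('blank',w(t,c2p(425,208,140,165,6),.02))
for p in [(160,40),(715,185),(595,615),(30,450)]: print('tray',w(t,c2p(*p,140,165,6),.03))
for p in [(66,46),(497,60),(490,548),(47,543)]: print('jig',w(t,c2p(*p,310,185,7),.02))
```

```text
key top [0.5137 0.1128 0.081 ] len 0.0828 ang 153.4
key scene [0.5165 0.1153 0.08  ] len 0.0953 ang -26.7
wing top [ 0.514  -0.1769  0.084 ] len 0.0539 ang -164.7
wing scene [ 0.5191 -0.1779  0.084 ] len 0.0542 ang 18.9
small [0.5236 0.2336 0.07  ] len 0.0499 ang 153.5
blank [0.58005356 0.15298326 0.02      ]
tray [0.64583125 0.26005671 0.03      ]
tray [0.58893624 0.03603076 0.03      ]
tray [0.41794219 0.08050518 0.03      ]
tray [0.48046809 0.30533838 0.03      ]
jig [ 0.60224273 -0.1087395   0.02      ]
jig [ 0.59871502 -0.25695912  0.02      ]
jig [ 0.43153873 -0.25222009  0.02      ]
jig [ 0.43168038 -0.10241954  0.02      ]
```

```bash
python3 -m crank '[{"linear":[0.03,0.023,0],"delta_rot":[0,0,0],"gripper":100},{"linear":[0.04,0.031,0],"delta_rot":[0,0,0],"gripper":100},{"linear":[0.04,0.031,0],"delta_rot":[0,0,0],"gripper":100},{"linear":[0.04,0.031,0],"delta_rot":[0,0,0],"gripper":100},{"linear":[0.04,0.031,0],"delta_rot":[0,0,0],"gripper":100},{"linear":[0.04,0.031,0],"delta_rot":[0,0,0],"gripper":100},{"linear":[0.04,0.031,0],"delta_rot":[0,0,0],"gripper":100},{"linear":[0.04,0.031,0],"delta_rot":[0,0,0],"gripper":70},{"linear":[0.04,0.031,0],"delta_rot":[0,0,0],"gripper":70},{"linear":[0.03,0.023,0],"delta_rot":[0,0,0],"gripper":70}]'
python3 -m crank '[{"linear":[0,0,0],"delta_rot":[0,0,0],"gripper":70},{"linear":[0,0,0],"delta_rot":[0,0,0],"gripper":70},{"linear":[0,0,0],"delta_rot":[0,0,0],"gripper":70}]'
python3 - <<'E'
from h import *
snap('wrist','w1')
E
```

```text
time_s: 1.4
tcp_pos: [0.4877, 0.1261, 0.2224]
ee_rot: [[0.896, -0.445, -0.0], [-0.445, -0.896, -0.0], [-0.0, 0.0, -1.0]]
wrist_force: [-0.7, 0.2, 0.6]
gripper_width: 0.758
time_s: 1.78
tcp_pos: [0.487, 0.1288, 0.2225]
ee_rot: [[0.897, -0.443, -0.0], [-0.443, -0.897, 0.0], [-0.0, 0.0, -1.0]]
wrist_force: [-0.2, 0.6, 0.5]
gripper_width: 0.699
```

View pics/w1.png

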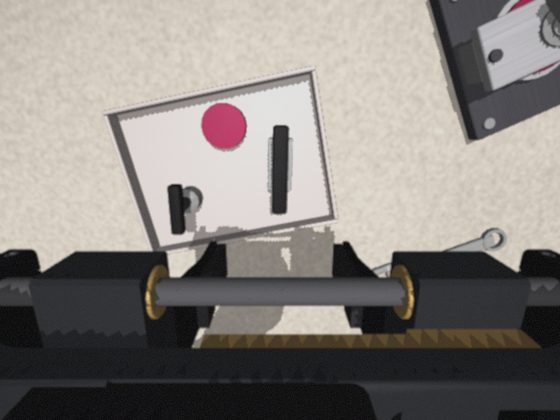

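Run:
```python
from h import *
crop('w1','c5',230,110,330,225,5)
```

```text
(no output)
```

View pics/c5.png

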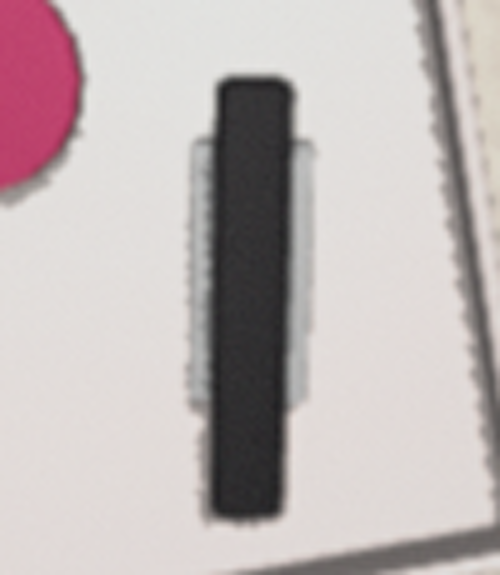

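Run:
```python
from h import *
t=load('w1')
def P(x,y,z): return px2w(t,(x+.5)/5-.5+230,(y+.5)/5-.5+110,z)
a=P(255.5,78,.081);b=P(248,518,.081);d=a-b
print((a+b)/2,np.linalg.norm(d),np.degrees(np.arctan2(d[1],d[0])), 'width',np.linalg.norm(P(214,300,.081)-P(289,300,.081)))
a=P(190,275,.031);b=P(310,275,.031);print('socket',(a+b)/2,np.linalg.norm(a-b))
s=r.sense();R=np.array(s['ee_rot']);print(np.degrees(np.arctan2(R[1,0],R[0,0])))
c=np.array([*((P(255.5,78,.081)+P(248,518,.081))/2)[:2],.0543]);print(R.T@(c-s['tcp_pos']))
```

```text
[0.5126044  0.11497883 0.081     ] 0.08797148713895686 -27.182033585970107 width 0.01494456747264695
socket [0.51242243 0.11539493 0.031     ] 0.027720727890321425
-26.25393265909756
[0.02903772 0.00116075 0.16826327]
```

The wrist view shows the bar at c5 (255,78)–(248,518). Its size, 88 × 15 mm, agrees with the given bar, and the position agrees with the other cameras. I'll descend and grip it.

```bash
python3 -m crank '[{"linear":[0.015,0.001,0.02],"delta_rot":[0,0,0.016],"gripper":70},{"linear":[0.014,0,0.035],"delta_rot":[0,0,0],"gripper":70},{"linear":[0,0,0.04],"delta_rot":[0,0,0],"gripper":70},{"linear":[0,0,0.035],"delta_rot":[0,0,0],"gripper":70},{"linear":[0,0,0.025],"delta_rot":[0,0,0],"gripper":70},{"linear":[0,0,0.013],"delta_rot":[0,0,0],"gripper":70},{"linear":[0,0,0],"delta_rot":[0,0,0],"gripper":70},{"linear":[0,0,0],"delta_rot":[0,0,0],"gripper":70}]'
python3 -m crank '[{"linear":[0,0,0],"delta_rot":[0,0,0],"gripper":0},{"linear":[0,0,0],"delta_rot":[0,0,0],"gripper":0},{"linear":[0,0,0],"delta_rot":[0,0,0],"gripper":0},{"linear":[0,0,0],"delta_rot":[0,0,0],"gripper":0},{"linear":[0,0,0],"delta_rot":[0,0,0],"gripper":0},{"linear":[0,0,0],"delta_rot":[0,0,0],"gripper":0},{"linear":[0,0,0],"delta_rot":[0,0,0],"gripper":0}]'
python3 - <<'E'
from h import *
print(r.sense()['moment']); snap('scene','s2')
crop('s2','c6',290,90,470,240,4)
E
```

```text
time_s: 2.82
tcp_pos: [0.5136, 0.1146, 0.0556]
ee_rot: [[0.889, -0.457, 0.002], [-0.457, -0.889, 0.001], [0.001, -0.002, -1.0]]
wrist_force: [0.8, -0.7, 0.6]
gripper_width: 0.704
time_s: 3.7
tcp_pos: [0.5129, 0.1141, 0.0545]
ee_rot: [[0.889, -0.458, 0.0], [-0.458, -0.889, 0.0], [0.0, -0.0, -1.0]]
wrist_force: [0.5, -0.1, -1.0]
gripper_width: 0.177
[ 0.09515792 -0.11600362 -0.03675373]
```

View pics/c6.png

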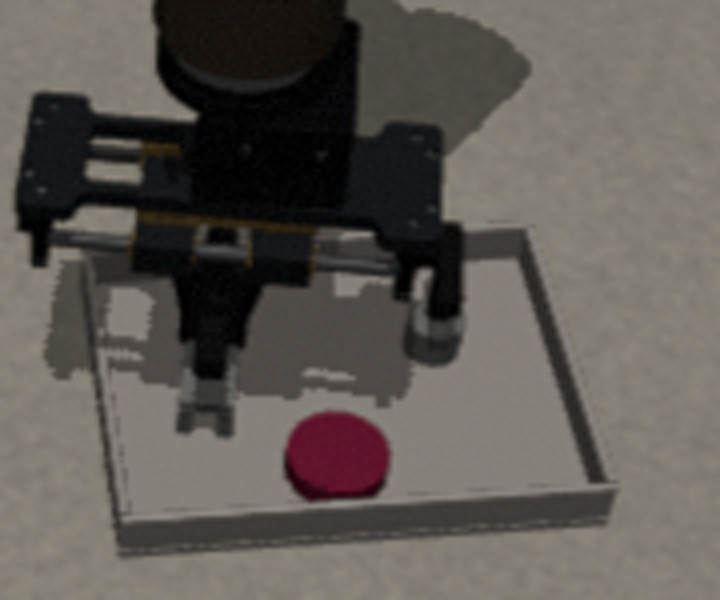

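Gripped at 15.4 mm with the key upright. I'll lift it and carry it to a look-out pose near the jig.

```bash
python3 -m crank '[{"linear":[0,0,-0.015],"delta_rot":[0,0,0],"gripper":0},{"linear":[0,0,-0.03],"delta_rot":[0,0,0],"gripper":0},{"linear":[0,0,-0.04],"delta_rot":[0,0,0],"gripper":0},{"linear":[0,0.01,-0.04],"delta_rot":[0,0,0],"gripper":0},{"linear":[0.009,0.03,-0.04],"delta_rot":[0,0,0],"gripper":0},{"linear":[0.015,0.045,0],"delta_rot":[0,0,0],"gripper":0},{"linear":[0.015,0.05,0],"delta_rot":[0,0,0],"gripper":0},{"linear":[0.015,0.05,0],"delta_rot":[0,0,0],"gripper":0},{"linear":[0.015,0.05,0],"delta_rot":[0,0,0],"gripper":0},{"linear":[0.01,0.045,0],"delta_rot":[0,0,0],"gripper":0}]'
python3 -m crank '[{"linear":[0,0.032,0],"delta_rot":[0,0,-0.08],"gripper":0},{"linear":[0,0,0],"delta_rot":[0,0,-0.14],"gripper":0},{"linear":[0,0,0],"delta_rot":[0,0,-0.15],"gripper":0},{"linear":[0,0,0],"delta_rot":[0,0,-0.15],"gripper":0},{"linear":[0,0,0],"delta_rot":[0,0,-0.15],"gripper":0},{"linear":[0,0,0],"delta_rot":[0,0,-0.1],"gripper":0},{"linear":[0,0,0],"delta_rot":[0,0,0],"gripper":0},{"linear":[0,0,0],"delta_rot":[0,0,0],"gripper":0},{"linear":[0,0,0],"delta_rot":[0,0,0],"gripper":0}]'
python3 - <<'E'
from h import *
print(r.sense()['moment'],r.sense()['joints']); snap('wrist','w3');snap('scene','s3')
E
```

```text
time_s: 5.0
tcp_pos: [0.4537, -0.1727, 0.2202]
ee_rot: [[0.889, -0.459, 0.0], [-0.459, -0.889, 0.0], [0.0, -0.0, -1.0]]
wrist_force: [-0.3, -0.6, -2.2]
gripper_width: 0.182
time_s: 6.12
tcp_pos: [0.44, -0.1995, 0.2197]
ee_rot: [[0.957, 0.289, -0.0], [0.289, -0.957, 0.0], [-0.0, -0.0, -1.0]]
wrist_force: [0.0, 0.1, -2.1]
gripper_width: 0.178
[-0.1123232   0.00832294  0.03377876] [-5.07418614e+00  8.26084402e+00 -1.90458366e+01 -2.66283235e-03
 -6.26944926e+01  1.11885129e+02]
```

View pics/w3.png

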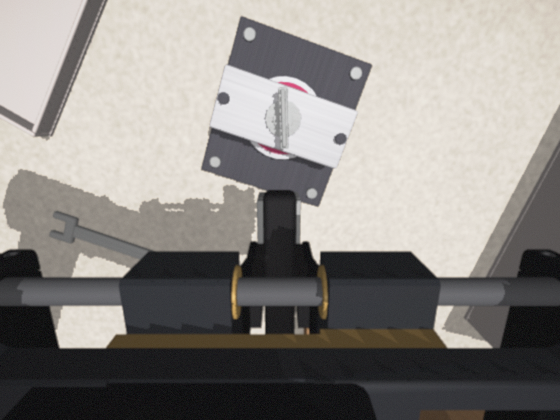

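View pics/s3.png

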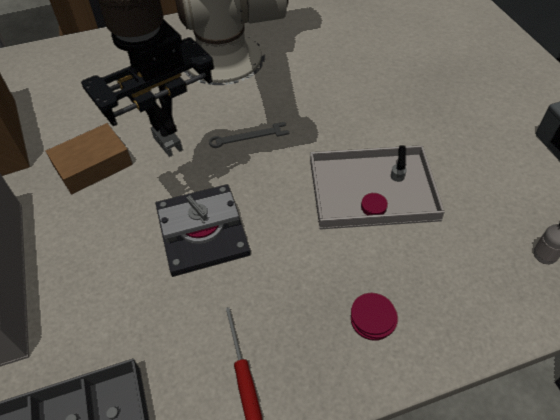

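Run:
```python
from h import *
crop('w3','c7',240,75,325,160,7)
crop('w3','c8',235,170,325,260,6)
```

```text
(no output)
```

View pics/c7.png

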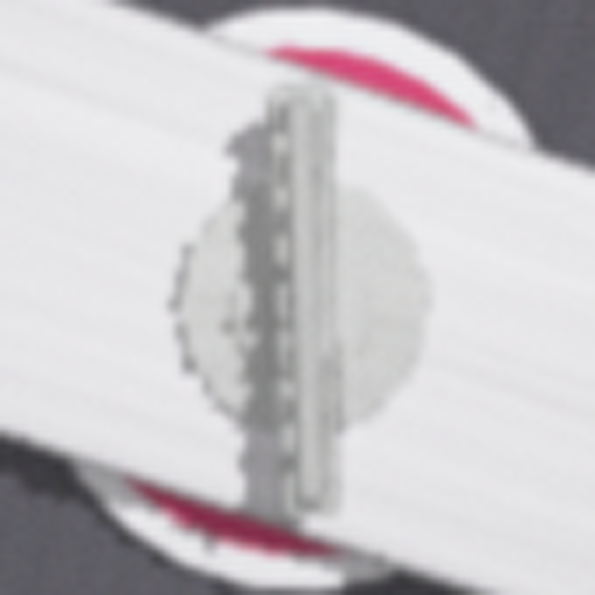

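View pics/c8.png

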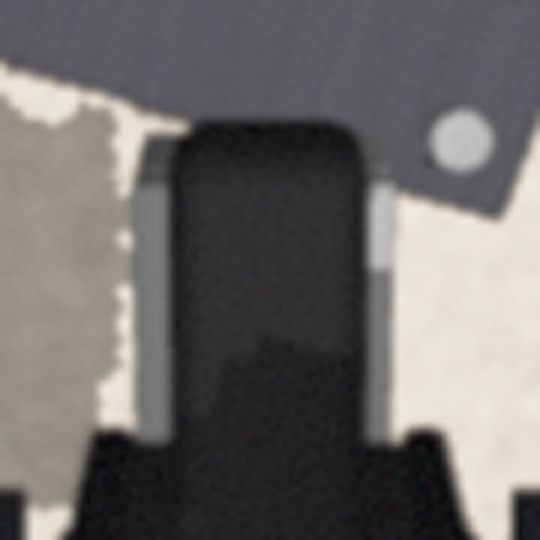

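Run:
```python
from h import *
t=load('w3')
def P(x,y,z): return px2w(t,(x+.5)/7-.5+240,(y+.5)/7-.5+75,z)
a=P(311,93,.084);b=P(313,507,.084);d=a-b
print('wing',(a+b)/2,np.linalg.norm(d),np.degrees(np.arctan2(d[1],d[0])))
a2=P(179,300,.063);b2=P(431,300,.063);print('collar',(a2+b2)/2,np.linalg.norm(a2-b2))
def Q(x,y,z): return px2w(t,(x+.5)/6-.5+235,(y+.5)/6-.5+170,z)
s=r.sense();R=np.array(s['ee_rot']);p=np.array(s['tcp_pos'])
zt=p[2]+.0187+.008
for y in(160,400):
  l=Q(187 if y<200 else 179,y,zt);rr=Q(352.5 if y<200 else 361,y,zt);m=(l+rr)/2;print('bar mid tool',R.T@(m-p),np.linalg.norm(l-rr))
e=Q(270,125,zt);print('bar end tool',R.T@(e-p))
l=Q(136,300,p[2]+.0187-.042);rr=Q(391,300,p[2]+.0187-.042);print('socket mid tool',R.T@((l+rr)/2-p),np.linalg.norm(l-rr))
w=(P(311,93,.084)+P(313,507,.084))/2
print('tool->wing',R.T@(w-p),'yaw',np.degrees(np.arctan2(R[1,0],R[0,0])))
```

```text
wing [ 0.51716497 -0.18117927  0.084     ] 0.05284127974380536 17.37503083139661
collar [ 0.51790061 -0.18023008  0.063     ] 0.035952723839125754
bar mid tool [ 0.04303537  0.00042876 -0.02670283] 0.012577136205137236
bar mid tool [ 0.02357865  0.00045508 -0.02670156] 0.014365147445661705
bar end tool [ 0.04575259  0.0004469  -0.02670301]
socket mid tool [ 0.01579805 -0.00020629  0.02329898] 0.027107607844632606
tool->wing [0.07910099 0.00478187 0.13557494] yaw 16.82771064783193
```

```bash
python3 -m crank '[{"linear":[0.02,0.0015,0],"delta_rot":[0,0,-0.008],"gripper":0},{"linear":[0.03,0.0015,0],"delta_rot":[0,0,0],"gripper":0},{"linear":[0.0285,0.0015,0.012],"delta_rot":[0,0,0],"gripper":0},{"linear":[0,0,0.03],"delta_rot":[0,0,0],"gripper":0},{"linear":[0,0,0.023],"delta_rot":[0,0,0],"gripper":0},{"linear":[0,0,0],"delta_rot":[0,0,0],"gripper":0},{"linear":[0,0,0],"delta_rot":[0,0,0],"gripper":0},{"linear":[0,0,0],"delta_rot":[0,0,0],"gripper":0}]'
python3 - <<'E'
from h import *
print(r.sense()['moment']); snap('wrist','w4');snap('scene','s4'); snap('top','t4')
crop('s4','c9',140,130,260,240,6)
crop('t4','c10',300,170,400,270,6)
E
```

```text
time_s: 7.22
tcp_pos: [0.5175, -0.1807, 0.1559]
ee_rot: [[0.955, 0.298, 0.003], [0.298, -0.955, -0.0], [0.002, 0.001, -1.0]]
wrist_force: [-0.1, 1.6, -2.6]
gripper_width: 0.18
[-0.05028776  0.06448627  0.00994814]
```

View pics/w4.png

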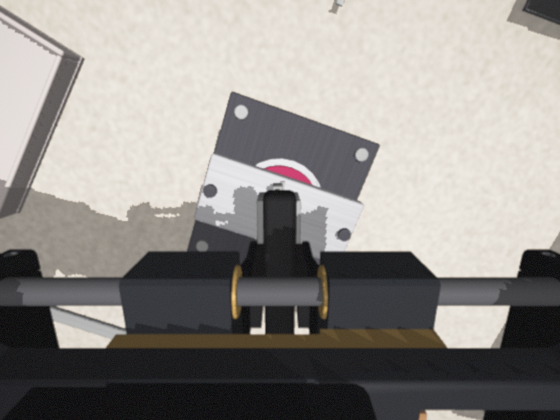

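View pics/c9.png

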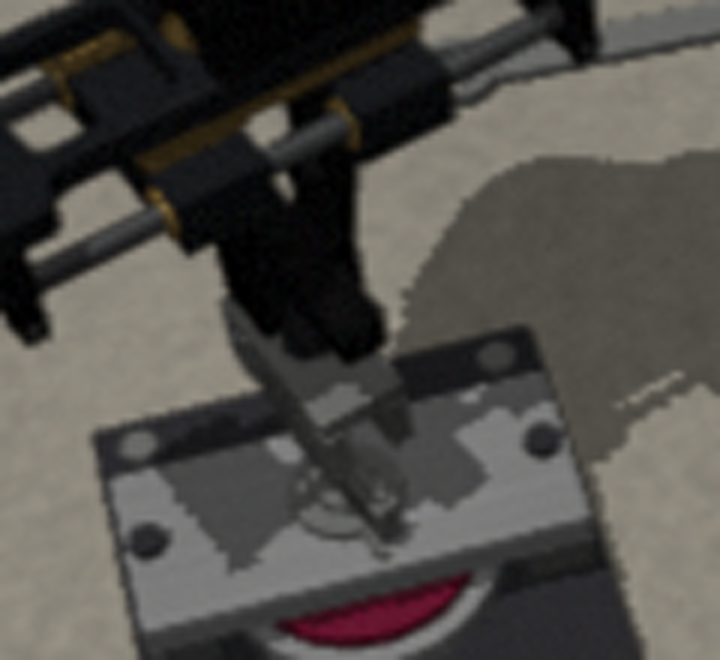

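Run:
```python
from h import *
crop('w4','c11',235,155,330,250,7)
t=load('w4'); c=load('s4')
s=r.sense();R=np.array(s['ee_rot']);p=np.array(s['tcp_pos'])
foot=.1064
for n,q in [('slot end +x',[.03,0]),('slotL',[.03,-.006]),('slotR',[.03,.006])]:
    w=p+R@np.array([*q,0]); w[2]=foot; u=w2px(c,w); print(n,(u[0]-140)*6,(u[1]-130)*6)
yaw=np.radians(17.4)
for cen in([.5172,-.1812],[.5165,-.180]):
  w=np.array([cen[0]+.028*np.cos(yaw),cen[1]+.028*np.sin(yaw),.084]); u=w2px(c,w); print('wing scene',(u[0]-140)*6,(u[1]-130)*6)
  u=w2px(t,w); print('wing wrist c11',(u[0]-235)*7,(u[1]-155)*7)
```

```text
slot end +x 367.18784452458834 463.6966210487631
slotL 384.8124405446952 453.93323446228845
slotR 349.4799979100199 473.5061254433485
wing scene 372.6116957280777 506.8635307677631
wing wrist c11 309.5890109903209 220.0997645979978
wing scene 375.9754125149275 504.0131554375077
wing wrist c11 297.443396577252 222.83752314485892
```

View pics/c11.png

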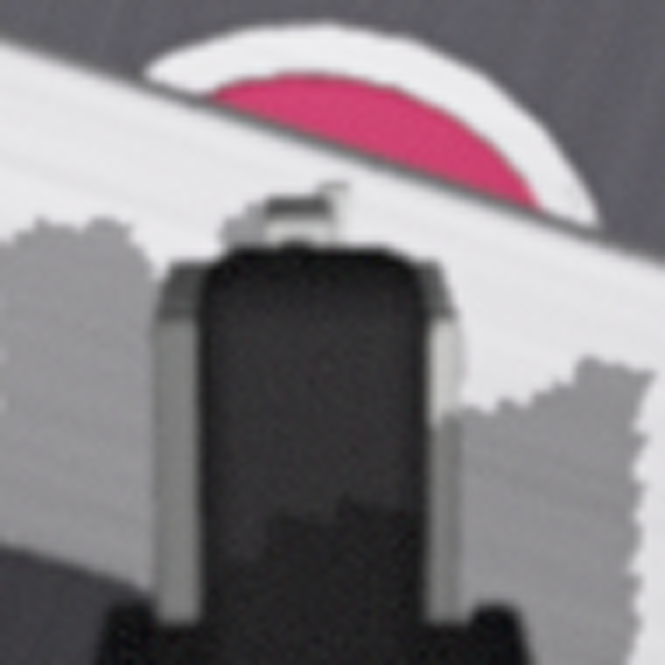

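```bash
python3 -m crank '[{"linear":[0,-0.001,0.01],"delta_rot":[0,0,0],"gripper":0},{"linear":[0,0,0.01],"delta_rot":[0,0,0],"gripper":0},{"linear":[0,0,0.003],"delta_rot":[0,0,0],"gripper":0},{"linear":[0,0,0.001],"delta_rot":[0,0,0],"gripper":0},{"linear":[0,0,0.001],"delta_rot":[0,0,0],"gripper":0}]'
python3 -c "
from h import *
print(r.sense()['wrist_force'],r.sense()['moment'])"
```

```text
time_s: 8.0
tcp_pos: [0.5164, -0.1797, 0.1296]
ee_rot: [[0.955, 0.298, 0.001], [0.298, -0.955, -0.0], [0.001, 0.0, -1.0]]
wrist_force: [0.0, -0.2, -1.9]
gripper_width: 0.181
[ 0.02964929 -0.21210293 -1.92352284] [-0.09910881 -0.01960688 -0.01277816]
```

```bash
python3 -m crank '[{"linear":[0,0,0.003],"delta_rot":[0,0,0],"gripper":0},{"linear":[0,0,0.003],"delta_rot":[0,0,0],"gripper":0},{"linear":[0,0,0.002],"delta_rot":[0,0,0],"gripper":0},{"linear":[0,0,0],"delta_rot":[0,0,0],"gripper":0}]'
python3 -c "
from h import *
print(r.sense()['wrist_force'],r.sense()['moment'])"
```

```text
time_s: 8.5
tcp_pos: [0.5161, -0.1797, 0.1214]
ee_rot: [[0.955, 0.298, -0.0], [0.298, -0.955, -0.0], [-0.0, -0.0, -1.0]]
wrist_force: [-0.4, -0.8, -2.6]
gripper_width: 0.18
[-0.35732438 -0.82497767 -2.55012637] [-0.14027427 -0.06747794 -0.05141195]
```

```bash
python3 -m crank '[{"linear":[0,0,0.003],"delta_rot":[0,0,0],"gripper":0},{"linear":[0,0,0.0015],"delta_rot":[0,0,0],"gripper":0},{"linear":[0,0,0],"delta_rot":[0,0,0],"gripper":0}]'
python3 -m crank '[{"linear":[0,0,0.001],"delta_rot":[0,0,0],"gripper":0},{"linear":[0,0,0],"delta_rot":[0,0,0],"gripper":0}]'
python3 -c "
from h import *
print(r.sense()['wrist_force'],r.sense()['moment'])"
```

```text
time_s: 8.88
tcp_pos: [0.5161, -0.1797, 0.1169]
ee_rot: [[0.955, 0.298, -0.0], [0.298, -0.955, -0.0], [-0.0, -0.0, -1.0]]
wrist_force: [0.3, 0.0, -3.0]
gripper_width: 0.179
time_s: 9.12
tcp_pos: [0.5162, -0.1796, 0.116]
ee_rot: [[0.955, 0.298, 0.0], [0.298, -0.955, -0.0], [0.0, 0.0, -1.0]]
wrist_force: [1.0, 0.4, -3.6]
gripper_width: 0.179
[ 0.98722763  0.43097399 -3.59465745] [-0.16623965 -0.06612768  0.01492778]
```

```bash
for i in 1 2; do python3 -m crank '[{"linear":[0,0,0.0005],"delta_rot":[0,0,0],"gripper":0},{"linear":[0,0,0],"delta_rot":[0,0,0],"gripper":0}]' | grep -E 'tcp|force'; done; python3 -c "
from h import *
print(r.sense()['wrist_force'],r.sense()['moment'])
snap('scene','s5'); crop('s5','c12',140,130,260,240,6)"
```

```text
tcp_pos: [0.5162, -0.1797, 0.1156]
wrist_force: [0.1, -0.1, -2.3]
tcp_pos: [0.5163, -0.1797, 0.1154]
wrist_force: [0.1, 0.3, -0.6]
[ 0.11543821  0.27468548 -0.61419468] [-0.06328771  0.15380113  0.03881625]
```

View pics/c12.png

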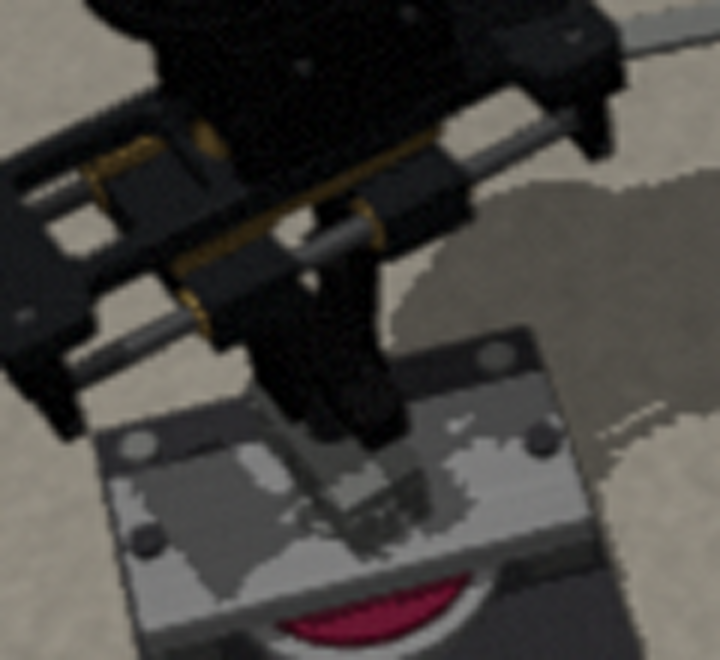

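Seated: contact came at TCP z 0.1154 against the predicted 0.1155. Now the clockwise turn, in small guarded steps. I'll type each row out and put a moment check between steps.

```bash
cat > chk.py <<'E'
import sys
from h import *
s=r.sense();R=np.array(s['ee_rot']);m=s['moment'];f=s['wrist_force']
print('t%.2f yaw(rad)%.4f Mz%.3f F%s xy%s z%.4f'%(s['time_s'],np.arctan2(R[1,0],R[0,0]),m[2],np.round(f,1),np.round(s['tcp_pos'][:2],4),s['tcp_pos'][2]))
sys.exit(1 if m[2]>float(sys.argv[1]) else 0)
E
python3 chk.py .15 && python3 -m crank '[{"linear":[0,0,0.0004],"delta_rot":[0,0,0.012],"gripper":0},{"linear":[0,0,0],"delta_rot":[0,0,0.012],"gripper":0},{"linear":[0,0,0],"delta_rot":[0,0,0.012],"gripper":0}]' >/dev/null && python3 chk.py .15 && python3 -m crank '[{"linear":[0,0,0],"delta_rot":[0,0,0.008],"gripper":0},{"linear":[0,0,0],"delta_rot":[0,0,0],"gripper":0}]' >/dev/null && python3 chk.py .15 && python3 -m crank '[{"linear":[0,0,0],"delta_rot":[0,0,0.008],"gripper":0},{"linear":[0,0,0],"delta_rot":[0,0,0],"gripper":0}]' >/dev/null && python3 chk.py .15
```

```text
t9.68 yaw(rad)0.3023 Mz0.016 F[-0.4 -0.4  0. ] xy[ 0.5162 -0.1797] z0.1154
t10.05 yaw(rad)0.2657 Mz0.033 F[-1.7  0.1  5.7] xy[ 0.5164 -0.1797] z0.1152
t10.30 yaw(rad)0.2581 Mz-0.010 F[-2.   1.4  5.6] xy[ 0.5164 -0.1797] z0.1152
t10.55 yaw(rad)0.2501 Mz0.031 F[-1.4  0.5  5.1] xy[ 0.5165 -0.1797] z0.1152
```

```bash
python3 -m crank '[{"linear":[0,0,0],"delta_rot":[0,0,0.008],"gripper":0},{"linear":[0,0,0],"delta_rot":[0,0,0],"gripper":0}]' >/dev/null && python3 chk.py .15 && python3 -m crank '[{"linear":[0,0,0],"delta_rot":[0,0,0.008],"gripper":0},{"linear":[0,0,0],"delta_rot":[0,0,0],"gripper":0}]' >/dev/null && python3 chk.py .15 && python3 -m crank '[{"linear":[0,0,0],"delta_rot":[0,0,0.008],"gripper":0},{"linear":[0,0,0],"delta_rot":[0,0,0],"gripper":0}]' >/dev/null && python3 chk.py .15 && python3 -m crank '[{"linear":[0,0,0],"delta_rot":[0,0,0.008],"gripper":0},{"linear":[0,0,0],"delta_rot":[0,0,0],"gripper":0}]' >/dev/null && python3 chk.py .15 && python3 -m crank '[{"linear":[0,0,0],"delta_rot":[0,0,0.008],"gripper":0},{"linear":[0,0,0],"delta_rot":[0,0,0],"gripper":0}]' >/dev/null && python3 chk.py .15 && python3 -m crank '[{"linear":[0,0,0],"delta_rot":[0,0,0.008],"gripper":0},{"linear":[0,0,0],"delta_rot":[0,0,0],"gripper":0}]' >/dev/null && python3 chk.py .15
```

```text
t10.80 yaw(rad)0.2421 Mz0.029 F[-1.8  0.9  5.5] xy[ 0.5165 -0.1797] z0.1152
t11.05 yaw(rad)0.2341 Mz-0.019 F[-1.4  1.2  5. ] xy[ 0.5164 -0.1797] z0.1152
t11.30 yaw(rad)0.2261 Mz0.028 F[-1.9  0.8  5.2] xy[ 0.5165 -0.1797] z0.1152
t11.55 yaw(rad)0.2181 Mz-0.019 F[-1.3 -0.   5. ] xy[ 0.5165 -0.1797] z0.1152
t11.80 yaw(rad)0.2101 Mz0.003 F[-0.9  0.6  5.9] xy[ 0.5165 -0.1797] z0.1152
t12.05 yaw(rad)0.2021 Mz0.041 F[-1.6  1.6  5.7] xy[ 0.5164 -0.1797] z0.1152
```

```bash
python3 -m crank '[{"linear":[0,0,0],"delta_rot":[0,0,0.008],"gripper":0},{"linear":[0,0,0],"delta_rot":[0,0,0],"gripper":0}]' >/dev/null && python3 chk.py .13 && python3 -m crank '[{"linear":[0,0,0],"delta_rot":[0,0,0.008],"gripper":0},{"linear":[0,0,0],"delta_rot":[0,0,0],"gripper":0}]' >/dev/null && python3 chk.py .13 && python3 -m crank '[{"linear":[0,0,0],"delta_rot":[0,0,0.008],"gripper":0},{"linear":[0,0,0],"delta_rot":[0,0,0],"gripper":0}]' >/dev/null && python3 chk.py .13 && python3 -m crank '[{"linear":[0,0,0],"delta_rot":[0,0,0.008],"gripper":0},{"linear":[0,0,0],"delta_rot":[0,0,0],"gripper":0}]' >/dev/null && python3 chk.py .13 && python3 -m crank '[{"linear":[0,0,0],"delta_rot":[0,0,0.008],"gripper":0},{"linear":[0,0,0],"delta_rot":[0,0,0],"gripper":0}]' >/dev/null && python3 chk.py .13 && python3 -m crank '[{"linear":[0,0,0],"delta_rot":[0,0,0.008],"gripper":0},{"linear":[0,0,0],"delta_rot":[0,0,0],"gripper":0}]' >/dev/null && python3 chk.py .13 && python3 -m crank '[{"linear":[0,0,0],"delta_rot":[0,0,0.008],"gripper":0},{"linear":[0,0,0],"delta_rot":[0,0,0],"gripper":0}]' >/dev/null && python3 chk.py .13 && python3 -m crank '[{"linear":[0,0,0],"delta_rot":[0,0,0.008],"gripper":0},{"linear":[0,0,0],"delta_rot":[0,0,0],"gripper":0}]' >/dev/null && python3 chk.py .13
```

```text
t12.30 yaw(rad)0.1941 Mz0.058 F[-1.3  0.9  5. ] xy[ 0.5165 -0.1797] z0.1152
t12.55 yaw(rad)0.1861 Mz-0.070 F[-2.5  0.8  5.1] xy[ 0.5165 -0.1797] z0.1152
t12.80 yaw(rad)0.1781 Mz-0.009 F[-1.7  1.1  5.7] xy[ 0.5165 -0.1797] z0.1152
t13.05 yaw(rad)0.1701 Mz0.022 F[-1.4  1.4  5.6] xy[ 0.5165 -0.1797] z0.1152
t13.30 yaw(rad)0.1621 Mz0.073 F[-1.3  1.7  5.4] xy[ 0.5165 -0.1797] z0.1152
t13.55 yaw(rad)0.1541 Mz-0.033 F[-2.   1.6  5.4] xy[ 0.5165 -0.1797] z0.1152
t13.80 yaw(rad)0.1461 Mz0.056 F[-1.7  1.4  5.6] xy[ 0.5165 -0.1796] z0.1152
t14.05 yaw(rad)0.1381 Mz0.034 F[-0.2  1.3  6.9] xy[ 0.5165 -0.1796] z0.1152
```

```bash
python3 -m crank '[{"linear":[0,0,0],"delta_rot":[0,0,0.008],"gripper":0},{"linear":[0,0,0],"delta_rot":[0,0,0],"gripper":0}]' >/dev/null && python3 chk.py .13 && python3 -m crank '[{"linear":[0,0,0],"delta_rot":[0,0,0.008],"gripper":0},{"linear":[0,0,0],"delta_rot":[0,0,0],"gripper":0}]' >/dev/null && python3 chk.py .13 && python3 -m crank '[{"linear":[0,0,0],"delta_rot":[0,0,0.008],"gripper":0},{"linear":[0,0,0],"delta_rot":[0,0,0],"gripper":0}]' >/dev/null && python3 chk.py .13 && python3 -m crank '[{"linear":[0,0,0],"delta_rot":[0,0,0.008],"gripper":0},{"linear":[0,0,0],"delta_rot":[0,0,0],"gripper":0}]' >/dev/null && python3 chk.py .13 && python3 -m crank '[{"linear":[0,0,0],"delta_rot":[0,0,0.008],"gripper":0},{"linear":[0,0,0],"delta_rot":[0,0,0],"gripper":0}]' >/dev/null && python3 chk.py .13 && python3 -m crank '[{"linear":[0,0,0],"delta_rot":[0,0,0.008],"gripper":0},{"linear":[0,0,0],"delta_rot":[0,0,0],"gripper":0}]' >/dev/null && python3 chk.py .13 && python3 -m crank '[{"linear":[0,0,0],"delta_rot":[0,0,0.008],"gripper":0},{"linear":[0,0,0],"delta_rot":[0,0,0],"gripper":0}]' >/dev/null && python3 chk.py .13 && python3 -m crank '[{"linear":[0,0,0],"delta_rot":[0,0,0.008],"gripper":0},{"linear":[0,0,0],"delta_rot":[0,0,0],"gripper":0}]' >/dev/null && python3 chk.py .13
```

```text
t14.30 yaw(rad)0.1301 Mz0.013 F[-2.3  1.   5.4] xy[ 0.5165 -0.1796] z0.1152
t14.55 yaw(rad)0.1221 Mz0.017 F[-0.7  1.1  4.9] xy[ 0.5165 -0.1796] z0.1152
t14.80 yaw(rad)0.1141 Mz0.028 F[-0.3  1.4  5.1] xy[ 0.5165 -0.1796] z0.1152
t15.05 yaw(rad)0.1061 Mz0.032 F[-1.2  1.3  5.5] xy[ 0.5165 -0.1796] z0.1152
t15.30 yaw(rad)0.0981 Mz0.016 F[-1.2  0.9  5.8] xy[ 0.5165 -0.1796] z0.1152
t15.55 yaw(rad)0.0901 Mz0.070 F[-1.   1.4  5.3] xy[ 0.5165 -0.1796] z0.1152
t15.80 yaw(rad)0.0821 Mz0.012 F[-1.6  2.1  5.6] xy[ 0.5165 -0.1796] z0.1152
t16.05 yaw(rad)0.0741 Mz0.067 F[-1.8  0.6  5.4] xy[ 0.5165 -0.1796] z0.1152
```

```bash
python3 -m crank '[{"linear":[0,0,0],"delta_rot":[0,0,0.008],"gripper":0},{"linear":[0,0,0],"delta_rot":[0,0,0],"gripper":0}]' >/dev/null && python3 chk.py .13 && python3 -m crank '[{"linear":[0,0,0],"delta_rot":[0,0,0.008],"gripper":0},{"linear":[0,0,0],"delta_rot":[0,0,0],"gripper":0}]' >/dev/null && python3 chk.py .13 && python3 -m crank '[{"linear":[0,0,0],"delta_rot":[0,0,0.008],"gripper":0},{"linear":[0,0,0],"delta_rot":[0,0,0],"gripper":0}]' >/dev/null && python3 chk.py .13 && python3 -m crank '[{"linear":[0,0,0],"delta_rot":[0,0,0.008],"gripper":0},{"linear":[0,0,0],"delta_rot":[0,0,0],"gripper":0}]' >/dev/null && python3 chk.py .13 && python3 -m crank '[{"linear":[0,0,0],"delta_rot":[0,0,0.008],"gripper":0},{"linear":[0,0,0],"delta_rot":[0,0,0],"gripper":0}]' >/dev/null && python3 chk.py .13 && python3 -m crank '[{"linear":[0,0,0],"delta_rot":[0,0,0.008],"gripper":0},{"linear":[0,0,0],"delta_rot":[0,0,0],"gripper":0}]' >/dev/null && python3 chk.py .13 && python3 -m crank '[{"linear":[0,0,0],"delta_rot":[0,0,0.008],"gripper":0},{"linear":[0,0,0],"delta_rot":[0,0,0],"gripper":0}]' >/dev/null && python3 chk.py .13 && python3 -m crank '[{"linear":[0,0,0],"delta_rot":[0,0,0.008],"gripper":0},{"linear":[0,0,0],"delta_rot":[0,0,0],"gripper":0}]' >/dev/null && python3 chk.py .13
```

```text
t16.30 yaw(rad)0.0661 Mz0.029 F[-1.   1.1  5.8] xy[ 0.5165 -0.1796] z0.1152
t16.55 yaw(rad)0.0582 Mz0.071 F[-1.9  1.4  5.4] xy[ 0.5165 -0.1796] z0.1152
t16.80 yaw(rad)0.0504 Mz0.099 F[-1.4  0.7  5.3] xy[ 0.5166 -0.1797] z0.1152
t17.05 yaw(rad)0.0426 Mz0.076 F[-1.2  0.8  5.2] xy[ 0.5166 -0.1798] z0.1152
t17.30 yaw(rad)0.0346 Mz0.101 F[-1.7  0.5  5.4] xy[ 0.5166 -0.1799] z0.1152
t17.55 yaw(rad)0.0266 Mz0.115 F[-1.8 -0.9  5.8] xy[ 0.5166 -0.18  ] z0.1152
t17.80 yaw(rad)0.0187 Mz0.125 F[-0.6 -0.4  5.2] xy[ 0.5167 -0.1801] z0.1152
t18.05 yaw(rad)0.0107 Mz0.141 F[-1.2 -0.9  6. ] xy[ 0.5167 -0.1802] z0.1152
```

Run:
```python
from h import *
s=r.sense(); print(s['gripper_width'],s['moment'],s['wrist_force'],s['effort'],s['joints'])
snap('wrist','w6'); crop('w6','c13',225,160,335,260,6)
```

```text
0.17812526956687147 [-0.63597312  0.31919294  0.14073798] [-1.15868301 -0.90690363  6.02733258] [  0.81636904 -31.84958339  14.39951152   2.29231618   0.34289173
  -0.15507316] [-2.20920693e+00  2.04493006e+01 -1.90719519e+01  7.56574538e-02
 -5.04108564e+01  9.27735125e+01]
```

View pics/c13.png

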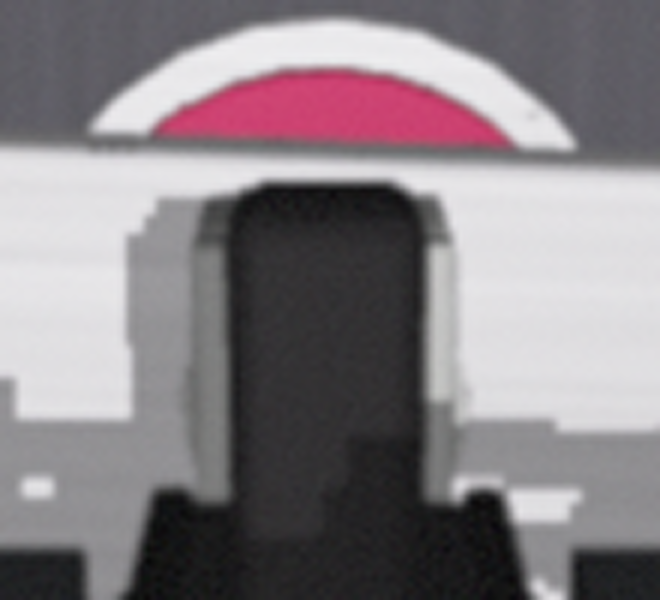

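```bash
python3 -m crank '[{"linear":[0,0.0006,0],"delta_rot":[0,0,0],"gripper":0},{"linear":[0,0,0],"delta_rot":[0,0,0],"gripper":0}]' >/dev/null ; python3 chk.py .3 && python3 -m crank '[{"linear":[0,0,0],"delta_rot":[0,0,0.005],"gripper":0},{"linear":[0,0,0],"delta_rot":[0,0,0],"gripper":0}]' >/dev/null && python3 chk.py .3; python3 -m crank '[{"linear":[0,0,0],"delta_rot":[0,0,0.005],"gripper":0},{"linear":[0,0,0],"delta_rot":[0,0,0],"gripper":0}]' >/dev/null && python3 chk.py .3; python3 -c "
from h import *
print(r.sense()['moment'])"
```

```text
t18.35 yaw(rad)0.0104 Mz0.115 F[-1.1 -0.7  5.7] xy[ 0.5167 -0.1804] z0.1152
t18.60 yaw(rad)0.0056 Mz0.134 F[-1.1 -0.2  6.1] xy[ 0.5167 -0.1805] z0.1152
t18.85 yaw(rad)0.0008 Mz0.194 F[-1.1  0.   5.3] xy[ 0.5167 -0.1805] z0.1152
[-0.30920364  0.23366941  0.1942314 ]
```

```bash
python3 -m crank '[{"linear":[0,0,0],"delta_rot":[0,0,0.005],"gripper":0},{"linear":[0,0,0],"delta_rot":[0,0,0],"gripper":0}]' >/dev/null ; python3 chk.py .35 && python3 -m crank '[{"linear":[0,0,0],"delta_rot":[0,0,0.005],"gripper":0},{"linear":[0,0,0],"delta_rot":[0,0,0],"gripper":0}]' >/dev/null && python3 chk.py .35 && python3 -m crank '[{"linear":[0,0,0],"delta_rot":[0,0,0.005],"gripper":0},{"linear":[0,0,0],"delta_rot":[0,0,0],"gripper":0}]' >/dev/null && python3 chk.py .35; python3 -c "
from h import *
print(r.sense()['moment'])"
```

```text
t19.10 yaw(rad)-0.0040 Mz0.300 F[-1.2 -0.1  5.2] xy[ 0.5167 -0.1805] z0.1152
t19.35 yaw(rad)-0.0088 Mz0.292 F[-1.1  0.2  5. ] xy[ 0.5167 -0.1805] z0.1152
t19.60 yaw(rad)-0.0135 Mz0.308 F[-0.8 -0.8  5.7] xy[ 0.5167 -0.1805] z0.1152
[-0.27535953  0.32195794  0.30843148]
```

```bash
python3 -m crank '[{"linear":[0,0,0],"delta_rot":[0,0,0.005],"gripper":0},{"linear":[0,0,0],"delta_rot":[0,0,0],"gripper":0}]' >/dev/null ; python3 chk.py .45 && python3 -m crank '[{"linear":[0,0,0],"delta_rot":[0,0,0.004],"gripper":0},{"linear":[0,0,0],"delta_rot":[0,0,0],"gripper":0}]' >/dev/null && python3 chk.py .45; python3 -c "
from h import *
s=r.sense();print(s['moment'],s['gripper_width'],s['effort'][5])"
```

```text
t19.85 yaw(rad)-0.0183 Mz0.391 F[-0.2  0.   5.5] xy[ 0.5166 -0.1805] z0.1152
t20.10 yaw(rad)-0.0222 Mz0.411 F[-0.5 -0.6  5.6] xy[ 0.5166 -0.1805] z0.1151
[-0.26287536  0.34343472  0.41066927] 0.18095104742770743 -0.42329798452556133
```

```bash
python3 -m crank '[{"linear":[0,0,0],"delta_rot":[0,0,0.004],"gripper":0},{"linear":[0,0,0],"delta_rot":[0,0,0],"gripper":0}]' >/dev/null ; python3 chk.py .47; python3 -c "
from h import *
s=r.sense();print(s['effort'][5])"; python3 -m crank '[{"linear":[0,0,0],"delta_rot":[0,0,0.003],"gripper":0},{"linear":[0,0,0],"delta_rot":[0,0,0],"gripper":0}]' >/dev/null ; python3 chk.py .47; python3 -c "
from h import *
s=r.sense();print(s['effort'][5])"
```

```text
t20.35 yaw(rad)-0.0260 Mz0.478 F[-1.1 -0.3  5.2] xy[ 0.5166 -0.1805] z0.1152
-0.45990622602403164
t20.60 yaw(rad)-0.0289 Mz0.500 F[-0.1 -0.2  6.1] xy[ 0.5166 -0.1805] z0.1152
-0.4853079468011856
```

```bash
python3 -m crank '[{"linear":[0,0,0],"delta_rot":[0,0,0.001],"gripper":0},{"linear":[0,0,0],"delta_rot":[0,0,0],"gripper":0}]' >/dev/null ; python3 chk.py 1; python3 -m crank '[{"linear":[0,0,0],"delta_rot":[0,0,0],"gripper":0},{"linear":[0,0,0],"delta_rot":[0,0,0],"gripper":0}]' >/dev/null ; python3 chk.py 1; python3 -c "
from h import *
s=r.sense();print(s['effort'][5])";python3 -m crank '[{"linear":[0,0,0],"delta_rot":[0,0,0],"gripper":0},{"linear":[0,0,0],"delta_rot":[0,0,0],"gripper":0}]' >/dev/null ; python3 chk.py 1; python3 -c "
from h import *
s=r.sense();print(s['effort'][5])"
```

```text
t20.85 yaw(rad)-0.0298 Mz0.453 F[-1.1 -0.2  5.4] xy[ 0.5166 -0.1805] z0.1152
t21.10 yaw(rad)-0.0298 Mz0.533 F[-1.3 -1.   5.6] xy[ 0.5166 -0.1805] z0.1152
-0.49075227230787277
t21.35 yaw(rad)-0.0298 Mz0.449 F[-0.6 -0.6  6.6] xy[ 0.5166 -0.1805] z0.1152
-0.4907481372356415
```

```bash
python3 -m crank '[{"linear":[0,0,0],"delta_rot":[0,0,0.001],"gripper":0},{"linear":[0,0,0],"delta_rot":[0,0,0],"gripper":0},{"linear":[0,0,0],"delta_rot":[0,0,0],"gripper":0},{"linear":[0,0,0],"delta_rot":[0,0,0],"gripper":0},{"linear":[0,0,0],"delta_rot":[0,0,0],"gripper":0}]' >/dev/null ; python3 chk.py 1; python3 -m crank '[{"linear":[0,0,0],"delta_rot":[0,0,0],"gripper":0},{"linear":[0,0,0],"delta_rot":[0,0,0],"gripper":0},{"linear":[0,0,0],"delta_rot":[0,0,0],"gripper":0},{"linear":[0,0,0],"delta_rot":[0,0,0],"gripper":0},{"linear":[0,0,0],"delta_rot":[0,0,0],"gripper":0},{"linear":[0,0,0],"delta_rot":[0,0,0],"gripper":0},{"linear":[0,0,0],"delta_rot":[0,0,0],"gripper":0}]' >/dev/null ; python3 chk.py 1; python3 -c "
from h import *
s=r.sense();print(s['effort'][5])";python3 -m crank '[{"linear":[0,0,0],"delta_rot":[0,0,0],"gripper":0},{"linear":[0,0,0],"delta_rot":[0,0,0],"gripper":0},{"linear":[0,0,0],"delta_rot":[0,0,0],"gripper":0},{"linear":[0,0,0],"delta_rot":[0,0,0],"gripper":0},{"linear":[0,0,0],"delta_rot":[0,0,0],"gripper":0},{"linear":[0,0,0],"delta_rot":[0,0,0],"gripper":0},{"linear":[0,0,0],"delta_rot":[0,0,0],"gripper":0}]' >/dev/null ; python3 chk.py 1; python3 -c "
from h import *
s=r.sense();print(s['effort'][5])"
python3 -m crank '[{"linear":[0,0,0],"delta_rot":[0,0,0],"gripper":0},{"linear":[0,0,0],"delta_rot":[0,0,0],"gripper":0},{"linear":[0,0,0],"delta_rot":[0,0,0],"gripper":0},{"linear":[0,0,0],"delta_rot":[0,0,0],"gripper":0},{"linear":[0,0,0],"delta_rot":[0,0,0],"gripper":0}]' >/dev/null ; python3 chk.py 1; python3 -c "
from h import *
s=r.sense();print(s['effort'][5],s['gripper_width']); snap('wrist','w7');snap('scene','s7')"
```

```text
t21.98 yaw(rad)-0.0308 Mz0.504 F[0.4 0.1 4.8] xy[ 0.5166 -0.1805] z0.1152
t22.85 yaw(rad)-0.0307 Mz0.542 F[-1.4 -1.   5.6] xy[ 0.5166 -0.1805] z0.1152
-0.4994269274175167
t23.73 yaw(rad)-0.0308 Mz0.541 F[-0.6 -0.7  5.8] xy[ 0.5166 -0.1805] z0.1152
-0.4994070902466774
t24.35 yaw(rad)-0.0308 Mz0.468 F[-1.4 -0.9  5.9] xy[ 0.5166 -0.1805] z0.1152
-0.49939876422286034 0.17667055048990385
```

Held at 0.50 N m for well over 2 s, with joint 6 effort steady at 0.499. Now I'll ease off to mid-play and lift.

```bash
python3 -m crank '[{"linear":[0,0,0],"delta_rot":[0,0,-0.01],"gripper":0},{"linear":[0,0,0],"delta_rot":[0,0,-0.01],"gripper":0},{"linear":[0,0,0],"delta_rot":[0,0,-0.01],"gripper":0},{"linear":[0,0,0],"delta_rot":[0,0,-0.012],"gripper":0},{"linear":[0,0,0],"delta_rot":[0,0,-0.012],"gripper":0},{"linear":[0,0,0],"delta_rot":[0,0,-0.012],"gripper":0},{"linear":[0,0,0],"delta_rot":[0,0,-0.012],"gripper":0},{"linear":[0,0,0],"delta_rot":[0,0,-0.012],"gripper":0},{"linear":[0,0,0],"delta_rot":[0,0,-0.012],"gripper":0},{"linear":[0,0,0],"delta_rot":[0,0,0],"gripper":0}]' >/dev/null ; python3 chk.py 1;python3 -c "
from h import *
s=r.sense();print(s['effort'][5],s['moment'])"
python3 -m crank '[{"linear":[0,0,-0.002],"delta_rot":[0,0,0],"gripper":0},{"linear":[0,0,-0.003],"delta_rot":[0,0,0],"gripper":0},{"linear":[0,0,-0.003],"delta_rot":[0,0,0],"gripper":0},{"linear":[0,0,0],"delta_rot":[0,0,0],"gripper":0}]' >/dev/null ; python3 chk.py 1; python3 -c "
from h import *
s=r.sense();print(s['effort'][5],s['moment'])"
```

```text
t25.70 yaw(rad)0.0689 Mz-0.037 F[-0.6 -1.1  5.9] xy[ 0.5167 -0.1805] z0.1152
0.03004048950970173 [-0.32944724  0.33403056 -0.03745722]
t26.20 yaw(rad)0.0690 Mz0.024 F[ 0.  -0.2 -2.2] xy[ 0.516  -0.1801] z0.1225
-0.009982436313293874 [-0.2287952   0.06363141  0.02437303]
```

```bash
python3 -m crank '[{"linear":[0,0,-0.008],"delta_rot":[0,0,0],"gripper":0},{"linear":[0,0,-0.015],"delta_rot":[0,0,0],"gripper":0},{"linear":[0,0,-0.03],"delta_rot":[0,0,0],"gripper":0},{"linear":[0,0,-0.03],"delta_rot":[0,0,0],"gripper":0},{"linear":[0,0,-0.015],"delta_rot":[0,0,0],"gripper":0},{"linear":[0,0,0],"delta_rot":[0,0,0],"gripper":0},{"linear":[0,0,0],"delta_rot":[0,0,0],"gripper":0}]' ; python3 -c "
from h import *
snap('wrist','w8');snap('scene','s8');crop('s8','c14',110,60,270,250,3.1);crop('w8','c15',225,160,335,260,6)"
```

```text
time_s: 27.08
tcp_pos: [0.5153, -0.18, 0.2195]
ee_rot: [[0.998, 0.069, -0.002], [0.069, -0.998, 0.001], [-0.002, -0.001, -1.0]]
wrist_force: [1.3, -0.2, -2.9]
gripper_width: 0.18
```

View pics/c14.png

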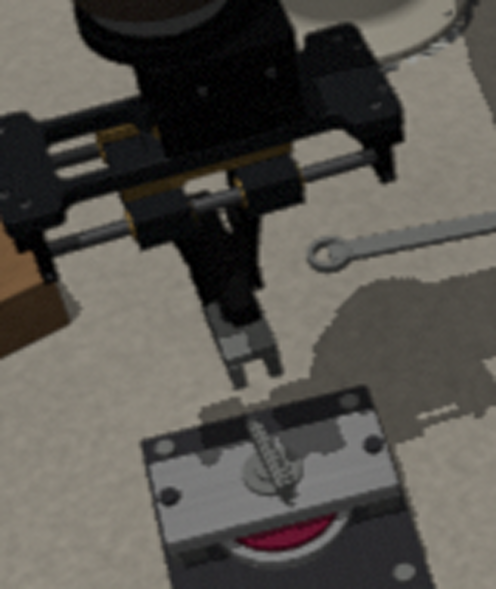

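View pics/c15.png

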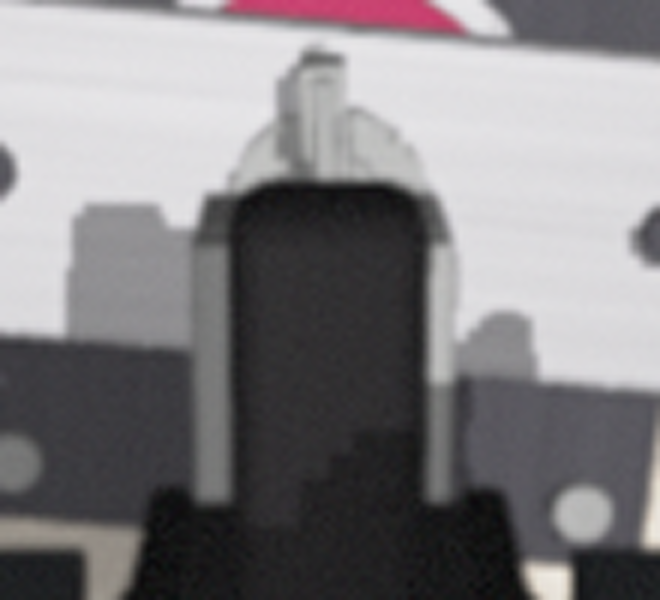

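```bash
python3 -m crank '[{"linear":[0.001,-0.02,0],"delta_rot":[0,0,0],"gripper":0},{"linear":[0.003,-0.04,0],"delta_rot":[0,0,0],"gripper":0},{"linear":[0.003,-0.05,0],"delta_rot":[0,0,0],"gripper":0},{"linear":[0.003,-0.05,0],"delta_rot":[0,0,0],"gripper":0},{"linear":[0.003,-0.05,0],"delta_rot":[0,0,0],"gripper":0},{"linear":[0.003,-0.05,0],"delta_rot":[0,0,0],"gripper":0},{"linear":[0.002,-0.034,0],"delta_rot":[0,0,0.08],"gripper":0},{"linear":[0,0,0],"delta_rot":[0,0,0.14],"gripper":0},{"linear":[0,0,0],"delta_rot":[0,0,0.15],"gripper":0},{"linear":[0,0,0],"delta_rot":[0,0,0.12],"gripper":0}]' 
python3 -m crank '[{"linear":[0,0,0],"delta_rot":[0,0,0.054],"gripper":0},{"linear":[0,0,0],"delta_rot":[0,0,0],"gripper":0},{"linear":[0,0,0],"delta_rot":[0,0,0],"gripper":0},{"linear":[0,0,0],"delta_rot":[0,0,0],"gripper":0}]'
```

```text
time_s: 28.42
tcp_pos: [0.5133, 0.1144, 0.2195]
ee_rot: [[0.911, -0.412, -0.002], [-0.412, -0.911, -0.001], [-0.002, 0.002, -1.0]]
wrist_force: [0.5, -0.7, -2.4]
gripper_width: 0.181
time_s: 28.92
tcp_pos: [0.5137, 0.1142, 0.2205]
ee_rot: [[0.89, -0.457, -0.0], [-0.457, -0.89, -0.0], [-0.0, 0.0, -1.0]]
wrist_force: [-0.2, 0.3, -1.6]
gripper_width: 0.18
```

```bash
python3 -m crank '[{"linear":[0,0,0.02],"delta_rot":[0,0,0],"gripper":0},{"linear":[0,0,0.04],"delta_rot":[0,0,0],"gripper":0},{"linear":[0,0,0.04],"delta_rot":[0,0,0],"gripper":0},{"linear":[0,0,0.03],"delta_rot":[0,0,0],"gripper":0},{"linear":[0,0,0.02],"delta_rot":[0,0,0],"gripper":0},{"linear":[0,0,0.008],"delta_rot":[0,0,0],"gripper":0},{"linear":[0,0,0.004],"delta_rot":[0,0,0],"gripper":0},{"linear":[0,0,0],"delta_rot":[0,0,0],"gripper":0}]' 
python3 -m crank '[{"linear":[0,0,0.001],"delta_rot":[0,0,0],"gripper":0},{"linear":[0,0,0],"delta_rot":[0,0,0],"gripper":0}]'
python3 -m crank '[{"linear":[0,0,0.001],"delta_rot":[0,0,0],"gripper":0},{"linear":[0,0,0],"delta_rot":[0,0,0],"gripper":0}]'
```

```text
time_s: 29.92
tcp_pos: [0.5142, 0.1145, 0.0592]
ee_rot: [[0.889, -0.457, 0.001], [-0.457, -0.889, 0.0], [0.001, -0.001, -1.0]]
wrist_force: [-0.0, -0.1, -1.4]
gripper_width: 0.178
time_s: 30.18
tcp_pos: [0.514, 0.1144, 0.0582]
ee_rot: [[0.889, -0.457, 0.001], [-0.457, -0.889, 0.0], [0.001, -0.001, -1.0]]
wrist_force: [0.1, -0.5, -2.1]
gripper_width: 0.178
time_s: 30.42
tcp_pos: [0.5138, 0.1143, 0.0567]
ee_rot: [[0.889, -0.457, 0.0], [-0.457, -0.889, 0.0], [0.0, -0.0, -1.0]]
wrist_force: [-0.4, -0.6, -2.1]
gripper_width: 0.182
```

```bash
python3 -m crank '[{"linear":[0,0,0.001],"delta_rot":[0,0,0],"gripper":0},{"linear":[0,0,0],"delta_rot":[0,0,0],"gripper":0}]'
python3 -m crank '[{"linear":[0,0,0.001],"delta_rot":[0,0,0],"gripper":0},{"linear":[0,0,0],"delta_rot":[0,0,0],"gripper":0}]'
```

```text
time_s: 30.68
tcp_pos: [0.5137, 0.1143, 0.0555]
ee_rot: [[0.889, -0.457, -0.0], [-0.457, -0.889, -0.0], [-0.0, 0.0, -1.0]]
wrist_force: [0.6, 0.6, -2.6]
gripper_width: 0.18
time_s: 30.92
tcp_pos: [0.5138, 0.1143, 0.0546]
ee_rot: [[0.889, -0.457, -0.0], [-0.457, -0.889, -0.0], [-0.0, 0.0, -1.0]]
wrist_force: [0.5, -0.7, -2.6]
gripper_width: 0.179
```

```bash
python3 -m crank '[{"linear":[0,0,0.0005],"delta_rot":[0,0,0],"gripper":0},{"linear":[0,0,0],"delta_rot":[0,0,0],"gripper":0}]'
python3 -m crank '[{"linear":[0,0,0.0004],"delta_rot":[0,0,0],"gripper":0},{"linear":[0,0,0],"delta_rot":[0,0,0],"gripper":0}]'
```

```text
time_s: 31.18
tcp_pos: [0.5139, 0.1144, 0.0545]
ee_rot: [[0.889, -0.457, 0.0], [-0.457, -0.889, 0.0], [0.0, -0.0, -1.0]]
wrist_force: [-0.1, 0.4, 0.3]
gripper_width: 0.178
time_s: 31.42
tcp_pos: [0.514, 0.1144, 0.0544]
ee_rot: [[0.89, -0.457, 0.001], [-0.457, -0.89, 0.0], [0.0, -0.0, -1.0]]
wrist_force: [-2.4, -0.5, 5.5]
gripper_width: 0.181
```

The key is on the floor. I'll release it and rise.

```bash
python3 -m crank '[{"linear":[0,0,-0.0004],"delta_rot":[0,0,0],"gripper":0},{"linear":[0,0,0],"delta_rot":[0,0,0],"gripper":30},{"linear":[0,0,0],"delta_rot":[0,0,0],"gripper":50},{"linear":[0,0,0],"delta_rot":[0,0,0],"gripper":50},{"linear":[0,0,0],"delta_rot":[0,0,0],"gripper":50},{"linear":[0,0,0],"delta_rot":[0,0,0],"gripper":50}]'
python3 -m crank '[{"linear":[0,0,-0.01],"delta_rot":[0,0,0],"gripper":50},{"linear":[0,0,-0.03],"delta_rot":[0,0,0],"gripper":50},{"linear":[0,0,-0.04],"delta_rot":[0,0,0],"gripper":50},{"linear":[0,0,-0.05],"delta_rot":[0,0,0],"gripper":50},{"linear":[-0.03,0,-0.04],"delta_rot":[0,0,0],"gripper":50},{"linear":[-0.05,0,0],"delta_rot":[0,0,0],"gripper":50},{"linear":[-0.05,0,0],"delta_rot":[0,0,0],"gripper":50},{"linear":[0,0,0],"delta_rot":[0,0,0],"gripper":50},{"linear":[0,0,0],"delta_rot":[0,0,0],"gripper":50}]'
python3 -c "
from h import *
snap('scene','s9');snap('wrist','w9');snap('top','t9');crop('s9','c16',150,130,450,280,2.6);crop('s9','c17',150,180,250,275,6)"
```

```text
time_s: 32.17
tcp_pos: [0.5138, 0.1143, 0.0541]
ee_rot: [[0.889, -0.457, -0.0], [-0.457, -0.889, -0.0], [-0.0, 0.0, -1.0]]
wrist_force: [0.1, 0.3, -0.4]
gripper_width: 0.494
time_s: 33.3
tcp_pos: [0.3985, 0.174, 0.225]
ee_rot: [[0.89, -0.457, 0.001], [-0.457, -0.89, 0.001], [0.001, -0.001, -1.0]]
wrist_force: [0.8, 0.3, 0.3]
gripper_width: 0.499
```

View pics/c16.png

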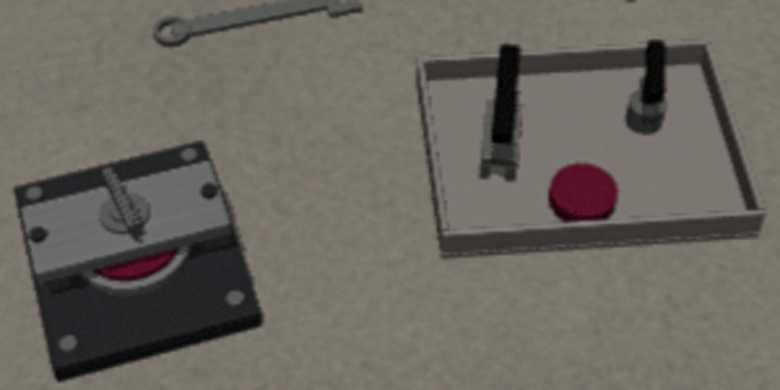

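View pics/w9.png

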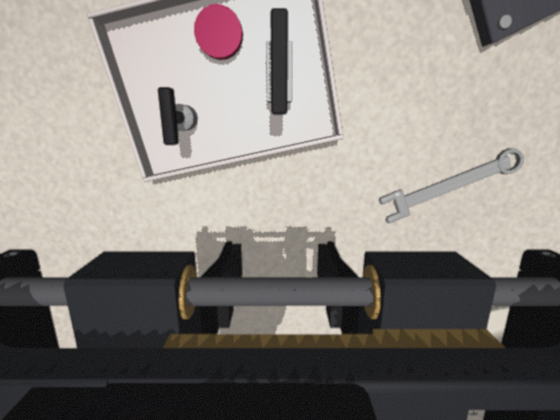

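View pics/c17.png

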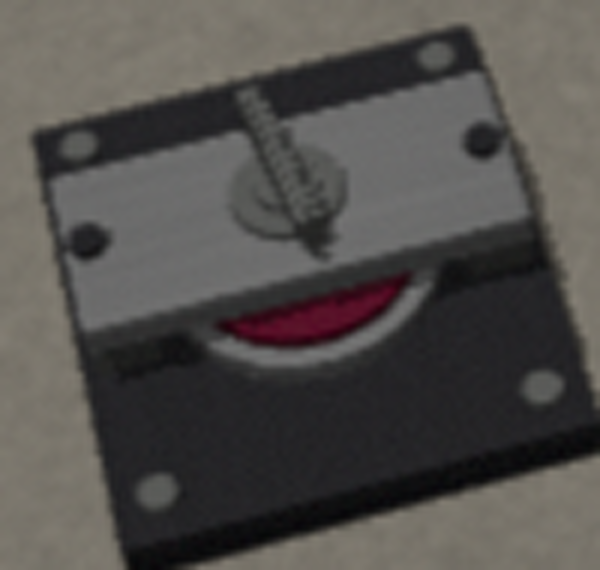

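The key stands upright in the tray. The pointer tip is at (325,256) in the jig crop both before and after. The blanks (374,204) and the small key (399,170) have not moved. I'll hand the job in.

```bash
python3 -c "
from h import *
print(workorder.finish_job()); print(r.sense()['time_s'])"
```

```text
the job is handed in; nothing more can be done
None
the job is handed in; nothing more can be done
```

The job is done and handed in at about 33 s. The T key went fully down over the wing, the screw was loaded clockwise to about 0.5 N m and held, and the key is standing upright in the tray again.

- **Seating:** the key's foot came to rest within 0.1 mm of the predicted depth, with about 5 N pressing down on the wing.
- **Torque:** it stayed between 0.49 and 0.50 N m for about 3.5 s, of which about 2.4 s was at 0.50, measured by a steady joint 6 torque. The wrist moment sensor was noisier, reading 0.45 to 0.54 around the same value. No reading passed 0.55 N m, but I only sampled between steps.
- **Forces:** no wrist force reading passed about 7 N.
- **Screw:** in the last camera views the screw's pointer tip is at the same pixel as before. Only the wing has turned, by its free play.
- **Tray:** the slotted key was put back within about 1 mm of where it stood. The small key and the blanks have not moved.

While the torque was building, the key first touched the wing on one side only. I shifted the tool sideways by 0.6 mm to even out the load.

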